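# Pin the display board onto its riser column

## Task

Finish putting the tasting display together: take the steel rod out of its holder, put it down through the hole in the loose wooden board, and, sliding the board about with the rod, feel for the hole in the column underneath. Push the rod gently but fully home, so that its collar lies flush on the board and pins the board flat to the column, and let go. Never lean hard on the riser, and leave the jar, the bottle and the bowl where they stand.

Things in the scene. Friction and masses are not known exactly. Their poses are not given: they have to be found in the camera images.
- stand: Display riser, fixed to the counter: a dark wooden foot 150 x 150 x 20 mm with a square wooden column 90 x 90 mm on it, whose flat top is 75 mm above the counter. Origin: centre of the foot's underside; z up, x and y along the foot's sides. The column was screwed on roughly, up to 7 mm off the foot's centre along x and, independently, along y; it does not move.
- riser_top (a point): Point above the foot's centre at the height of the column's top: NOT the hole itself. The column's one vertical hole (13.8 mm wide, 1 mm chamfer, hidden under the board) lies up to 7 mm off it along each side. A cork plug in the hole, 18 mm below the column's top, resists with about 6 N and is pushed down ahead of the rod, some 26 mm until the rod is home; it stays down.
- board: Loose wooden board 160 x 160 x 18 mm, about 0.35 kg, lying flat on the column (upper face 93 mm above the counter); a dark strip 8 mm wide, 10 mm high along its two y edges. Slides freely. Origin: centre of its underside, on the axis of its one vertical through hole, 13.8 mm wide, 1.5 mm chamfer; z up. At the start the hole is up to 14 mm off the riser's middle along each side.
- rod: Steel rod 12 mm thick, 0.14 kg, 110 mm high in all, standing upright in the holder. Origin: centre of its flat lower end (tip; tapered over 1.5 mm to 9.6 mm wide); z runs up the rod. Above the collar is a flat wooden grip, from z = 66 to 110 mm, 40 mm wide along x, 16 mm thick along y. At the start the tip is 4 mm above the counter; when home, 31 mm.
- rod_collar (a point): Centre of the underside of the rod's round collar (26 mm wide, 4 mm thick), 62 mm above the tip. At the start it rests on the holder's top; when home, on the board's upper face.
- holder: Wooden block 60 x 60 x 66 mm fixed to the counter, with a vertical through hole 15 mm wide in which the rod stands. Origin: centre of its underside.
- jar: Low amber jar with a steel lid, 64 mm wide, 85 mm high. To be left alone. Origin: centre of its underside.
- bottle: Dark oil bottle with a black cap, 48 mm wide, 160 mm high. To be left alone. Origin: centre of its underside.
- bowl: Small white tasting bowl, 80 mm wide, 40 mm high. To be left alone. Origin: centre of its underside.
Mind the look-alikes: they are no part of the job. Of the things that look like the board, the smallest one is meant.

How it is judged (in metres and radians):
On the way, in this order (a step that is already met when the one before it is completed fails the run):
1. the rod is lifted out of its holder, its tip more than 85 mm above the counter (height (world z) of rod above 0.085 m), for 0.1 s.
2. the rod's tip is in the board's hole (within 4 mm of its axis and at least 5 mm below the board's upper face) (horizontal distance between rod and board below 0.004 m and height (world z) of rod below 0.088 m), for 0.1 s.
At the end, for the whole second after the job is handed in: The rod stands upright (within 4 degrees) through board and column, within 4 mm of the board's hole axis and 14 mm of the riser's axis, home to within 3 mm (tip under 34 mm above the counter); the board lies flat on the column (underside at 72 to 78 mm, tilt under 0.03 rad); both at rest, released (height (world z) of rod below 0.034 m and horizontal distance between rod and board below 0.004 m and horizontal distance between rod and stand below 0.014 m and angle between rod's own z axis and vertical below 0.07 rad and angle between board's own z axis and vertical below 0.03 rad and height (world z) of board between 0.072 and 0.078 m and linear speed of each of rod, board below 0.02 m/s); the robot touches nothing.
It fails at once if the rod is pressed on the riser with more than 40 N (contact force between rod and stand above 40 N).
It fails at once if the rod is pressed on the board with more than 60 N (contact force between rod and board above 60 N).
It fails at once if the jar, bottle or bowl is moved by more than 25 mm (distance of any of jar, bottle, bowl from where it was at the start of the episode above 0.025 m).
It also fails if it takes over 72 s, if anything falls off the work surface, if the arm or the gripper's body presses on something with over 40 N, if the wrist force passes 120 N, or if a joint passes its speed limit or range.

## Robot

A 6-joint arm with a two-finger parallel gripper is mounted at the origin on the work surface. World frame = base frame: x ahead of the robot, y to its left, z up, the work surface at z = 0. Lengths are in m, angles in degrees, forces in N, time in s.
With the tool pointing down it reaches from about 0.3 to 0.775 m from the base axis. Payload 14.6 kg.
Tool frame: the origin (TCP) lies on the centre line of the jaws, within the pads' length; the fingertips stand 17 mm ahead of it and the grasp point (between the pads) lies 2 mm behind it; x points along the fingers, z is the direction in which the jaws open and shut, and the axes are right-handed (so a half turn about x gives the same grasp; the last joint's range is limited). The gripper opens to 94 mm and grips with 3 to 60 N. Pads are 16 mm wide; open, the fingers measure 119 mm over their backs; the gripper's body (75 mm by 177 mm) begins 78 mm behind the grasp point.
Start: joints at [-75.264, 17.183, 87.147, -0, 75.671, -3.816], TCP at [0.175, -0.521, 0.222] pointing down, gripper open.
Joint ranges: [-173.82, 173.82], [-45.26, 126.66], [13.44, 144.39], [-59.66, 239.66], [0, 175.72], [-146.38, 146.38]. Speed limits (degrees/s): [127.2, 127.2, 147.25, 180, 180, 180].

## Interface

Orientations are given as [roll, pitch, yaw] about the fixed x, y, z axes, in that order (R = Rz(yaw) Ry(pitch) Rx(roll)).
In Python, from bench import ctrl gives the robot as it stands.
- The arm moves only by the tool move_arm, never from a script. Its argument "motion" is a list of rows, each a list of 3 entries, a list of its own where there are three numbers: the turn, a rotation vector about the tool's x, y, z in degrees, then the shift along the tool's x, y, z in units of 50 mm (1.0 is 50 mm), then the opening in per cent of the stroke, from 0 (shut) to 100 (fully open). In form: [[[ax, ay, az], [dx, dy, dz], grip], ...]. A call has exactly 10 rows; each row shifts and turns the commanded pose from where the row before left it, along the tool's axes as they then stand; what a row does not reach is not made up. A row lasts 1/10 s, in which the tool goes at most 50 mm and 8.59 degrees, less where a joint would pass 70% of its speed; a pose out of reach is approached as far as the arm can. A call is refused whole if a number of a shift passes 1 or a number of a turn 8.59, either way. A call with a gripper value outside its range is refused whole. The fingers move at their own pace and stop on an object; "grip_force" is the grip in N (left out, the last holds). Time passes only in rows, so rows that do not move let the fingers close, or fill a call up. It gives the time, the measured TCP pose, the force and the opening at its end, in the units of the state.
- ctrl.state(): the state, without advancing time (a new reading comes with each control period).
- ctrl.grab_frame(name): name is "scene" or "side" or "wrist"; returns a dict with "image" (384x512x3 uint8, red, green, blue), "depth" (384x512 float32, m along the optical axis (not along the pixel's ray), 0 where there is no reading), "mtx" (3x3 intrinsics, pixels), "camera_from_world" (4x4, takes a point from world to camera coordinates); the wrist camera has in their place "tool_from_camera" (4x4, takes a point from camera to tool coordinates, whose origin is the TCP and whose axes are the tool frame's). Camera axes: x right, y down, z forward; pixel columns grow to the right and rows downward; lengths in m; the calibration is good to about 2 mm. A picture is of the moment at which its call begins: read the wrist's pose just before it.
- ctrl.sign_off(): hands the job in, once; it reports no verdict.
The state is a dict: "t": time; "qpos": joint angles; "qvel": joint speeds; "joint_torque": joint torques, N m; "ee_pos": TCP position; "ee_rot": TCP orientation; "contact_force": force on the tool from outside, world axes, zero at the start; "ft_torque": the same for the moment, N m; "finger_gap": opening from 0.0 (shut) to 1.0 (fully open).
Only numpy, scipy, OpenCV 4.12 (cv2) and the standard library are available. Lean on these libraries where they do the work, as an engineer would, in place of code of your own. Each camera call takes 0.05 s, during which the arm holds its last target.

## Working session

There is one attempt and no reset: what is moved stays moved. The work goes in short steps, Python scripts to look and compute and a tool call to move; the robot and the scene stay as the last step left them, time stands still between calls to the robot, and variables do not carry over. Pictures are saved under pics/ and viewed, and the job is handed in when it is done.

Besides the shell and the picture viewer there is one more tool, called in YAML: its name, and indented under it one key for each argument. move_arm: Moves the arm, as the interface text tells. Its arguments: {"type":"object","properties":{"motion":{"type":"array"},"grip_force":{"type":"number"}},"required":["motion"]}

```bash
ls; mkdir -p pics; cat > h.py <<'E'
import numpy as np,cv2
from bench import ctrl
def grab(n,f):
    d=ctrl.grab_frame(n)
    cv2.imwrite('pics/'+f+'.png',cv2.cvtColor(d['image'],cv2.COLOR_RGB2BGR))
    np.savez('pics/'+f+'.npz',**{k:np.asarray(v) for k,v in d.items()})
    return d
def cloud(d,T_wc=None):
    K=np.array(d['mtx']);
    if T_wc is None: T_wc=np.linalg.inv(np.array(d['camera_from_world']))
    z=d['depth'];v,u=np.mgrid[:z.shape[0],:z.shape[1]]
    P=np.stack([(u-K[0,2])/K[0,0]*z,(v-K[1,2])/K[1,1]*z,z],-1)
    return P@T_wc[:3,:3].T+T_wc[:3,3]
E
python3 - <<'E'
from h import *
print(ctrl.state())
grab('scene','s0');grab('side','d0');grab('wrist','w0')
E
```

```text
pics
{'t': 0.0, 'qpos': array([-7.52634382e+01,  1.72146866e+01,  8.71819322e+01,  7.12581360e-04,
        7.56716222e+01, -3.81664053e+00]), 'qvel': array([-0.08514776, -0.01938849, -0.02299472,  0.02039392,  0.07204366,
        0.08798564]), 'joint_torque': array([-6.50668153e-04, -5.31811702e+01, -3.52733696e+01,  7.07679545e-02,
        2.44206889e-02, -4.83006556e-05]), 'ee_pos': array([ 0.17492876, -0.52116547,  0.2218833 ]), 'ee_rot': array([175.60387656,  89.93175553, 104.15690211]), 'contact_force': array([-0.31976881, -0.28062891,  0.8843825 ]), 'ft_torque': array([-0.01181508,  0.01551221,  0.03760377]), 'finger_gap': 1.0000834524398028}
```

View pics/s0.png

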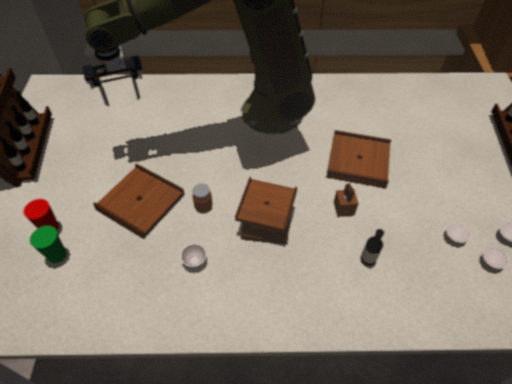

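View pics/d0.png

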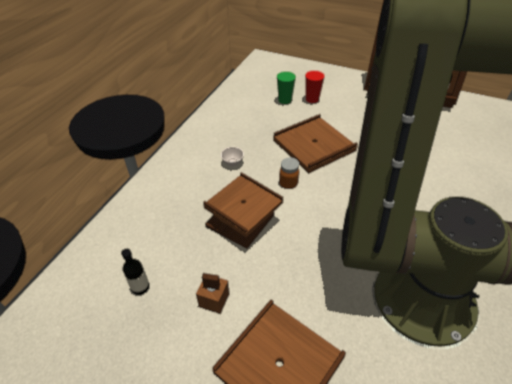

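View pics/w0.png

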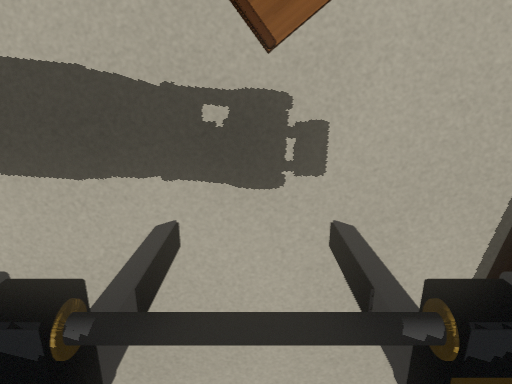

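The scene camera shows the board on the riser at about (267,205), the rod in its holder at (346,198), the bottle at (372,247), the jar at (202,197) and the bowl at (194,257). The other two boards are lying on the counter. The wrist view shows only shadow and one board corner.

```bash
python3 - <<'E'
from h import *
for f,rois in (('s0',{'board':(230,170,305,250),'rod':(325,178,365,222),'bottle':(355,225,390,270),'jar':(188,178,218,215),'bowl':(175,240,212,275)}),('d0',{'board':(195,165,290,250),'rod':(190,265,235,315)})):
    d=np.load(f'pics/{f}.npz');P=cloud(d);T=np.linalg.inv(d['camera_from_world']);print(f,'cam',T[:3,3].round(3),d['mtx'][0,0])
    for n,(a,b,c,e) in rois.items():
        p=P[b:e,a:c].reshape(-1,3);p=p[p[:,2]>0.012]
        print(n,len(p),p.min(0).round(3),p.max(0).round(3))
        if n=='board':
            q=p[abs(p[:,2]-.093)<.005];r=cv2.minAreaRect((q[:,:2]*1000).astype(np.float32));print(' face',len(q),np.median(q,0).round(4),r)
            q=p[(p[:,2]<.03)];r=cv2.minAreaRect((q[:,:2]*1000).astype(np.float32));print(' foot',len(q),r)
        if n=='rod':
            for lo,hi in((.09,.125),(.06,.08)):
                q=p[(p[:,2]>lo)&(p[:,2]<hi)];r=cv2.minAreaRect((q[:,:2]*1000).astype(np.float32));print(lo,len(q),q.mean(0).round(4),r)
    im=cv2.imread(f'pics/{f}.png')
    a,b,c,e=(225,165,370,250) if f=='s0' else (185,160,300,320)
    cv2.imwrite(f'pics/{f}_z.png',cv2.resize(im[b:e,a:c],None,fx=5 if f=='s0' else 3.7,fy=5 if f=='s0' else 3.7,interpolation=cv2.INTER_CUBIC))
E
```

```text
s0 cam [ 1.289 -0.092  1.147] 418.3487839403366
board 2967 [ 0.428 -0.138  0.012] [1.289 0.06  1.147]
 face 1855 [ 0.5291 -0.04    0.0913] ((524.4111938476562, -39.46446990966797), (160.558837890625, 164.62583923339844), 73.32891845703125)
 foot 582 ((567.2893676757812, -42.609275817871094), (149.257080078125, 93.46385192871094), 81.48117065429688)
rod 603 [ 0.364 -0.092  0.012] [1.289 0.304 1.147]
0.09 95 [0.4878 0.2213 0.106 ] ((483.8634338378906, 222.48902893066406), (43.106590270996094, 17.367618560791016), 12.941981315612793)
0.06 214 [0.4912 0.2189 0.065 ] ((484.6743469238281, 222.86183166503906), (62.254722595214844, 61.87195587158203), 4.690938949584961)
bottle 517 [ 0.656 -0.092  0.012] [1.289 0.29  1.147]
jar 458 [ 0.435 -0.279  0.012] [ 1.289 -0.092  1.147]
bowl 339 [ 0.634 -0.3    0.012] [ 1.289 -0.092  1.147]
d0 cam [0.167 0.637 0.92 ] 401.01591237282804
board 3719 [ 0.167 -0.248  0.012] [0.668 0.637 0.92 ]
 face 2251 [ 0.5198 -0.036   0.0925] ((525.2398681640625, -37.170570373535156), (161.0266571044922, 163.6481170654297), 74.07101440429688)
 foot 706 ((561.4944458007812, -93.37138366699219), (281.8208312988281, 215.2088165283203), 89.56454467773438)
rod 947 [0.167 0.191 0.012] [0.515 0.637 0.92 ]
0.09 184 [0.4816 0.2273 0.1075] ((483.50933837890625, 224.56654357910156), (40.431678771972656, 17.311365127563477), 14.031641960144043)
0.06 396 [0.4773 0.2332 0.0666] ((484.26983642578125, 224.76795959472656), (61.58668518066406, 61.76035690307617), 5.360027313232422)
```

View pics/s0_z.png

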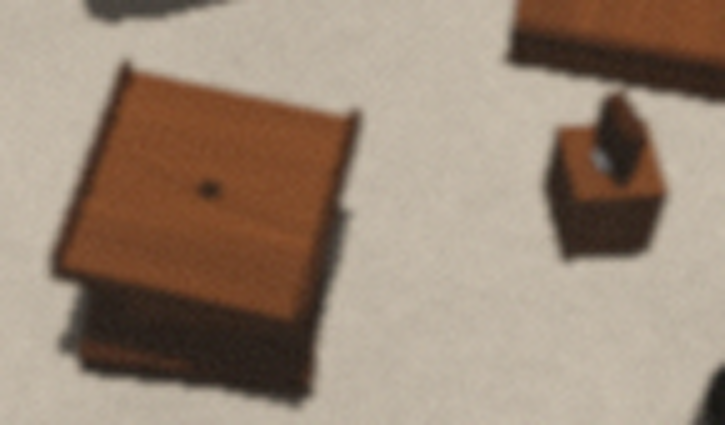

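View pics/d0_z.png

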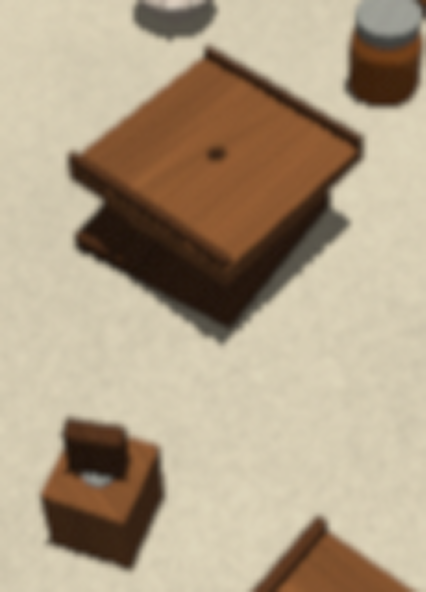

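```bash
python3 - <<'E'
from h import *
def ray(f,u,v,z):
    d=np.load(f'pics/{f}.npz');T=np.linalg.inv(d['camera_from_world']);r=T[:3,:3]@np.linalg.inv(d['mtx'])@[u,v,1];c=T[:3,3];return c+r*(z-c[2])/r[2]
for f,g in (('s0',(255,190,280,215)),('d0',(233,192,254,212))):
    im=cv2.imread(f'pics/{f}.png').astype(int);a,b,c,e=g
    s=im[b:e,a:c].sum(2);w=np.clip(np.median(s)-25-s,0,None);v,u=np.mgrid[b:e,a:c]
    u0,v0=(w*u).sum()/w.sum(),(w*v).sum()/w.sum();print(f,'hole',u0,v0,ray(f,u0,v0,.0915).round(4))
for f,(a,b,c,e) in (('s0',(225,165,310,255)),('d0',(190,160,300,255))):
    d=np.load(f'pics/{f}.npz');P=cloud(d);p=P[b:e,a:c]
    dx=np.gradient(p,axis=1);dy=np.gradient(p,axis=0);n=np.cross(dx,dy);n/=np.linalg.norm(n,axis=2,keepdims=True)+1e-12
    z=p[...,2];ok=(abs(p[...,0]-.53)<.13)&(abs(p[...,1]+.04)<.13)
    m=ok&(z>.026)&(z<.072)&(abs(n[...,2])<.4)
    q=p[m];print(f,'column cand',len(q)); 
    nn=n[m][:,:2];ang=np.degrees(np.arctan2(nn[:,1],nn[:,0]))%180
    print(np.histogram(ang,18,(0,180))[0])
    for x in q[::max(1,len(q)//25)]:print(x.round(3),end=' ')
    print()
    m2=ok&(z<.017)&(z>.004)&(abs(n[...,2])<.4);print('footside',m2.sum())
    m3=ok&(abs(z-.02)<.003);q=p[m3];print('foottop',len(q),cv2.minAreaRect((q[:,:2]*1e3).astype(np.float32)))
    np.savez(f'pics/{f}_col.npz',q=p[m],ang=ang,qt=q,qs=p[m2])
E
```

```text
s0 hole 266.4178082191781 202.56963470319636 [ 0.5242 -0.0409  0.0915]
d0 hole 242.9714467005076 201.09581218274113 [ 0.5253 -0.0381  0.0915]
s0 column cand 19
[2 1 1 1 0 0 0 0 0 0 0 1 0 6 2 2 0 3]
[ 0.571 -0.08   0.036] [ 0.571 -0.086  0.03 ] [ 0.571 -0.083  0.031] [ 0.571 -0.08   0.031] [ 0.575 -0.068  0.036] [ 0.572 -0.09   0.027] [ 0.574 -0.087  0.029] [ 0.572 -0.083  0.027] [ 0.572 -0.08   0.026] [ 0.576 -0.077  0.032] [ 0.576 -0.074  0.032] [ 0.575 -0.071  0.031] [ 0.574 -0.068  0.029] [ 0.573 -0.055  0.028] [ 0.576 -0.068  0.026] [ 0.577 -0.058  0.027] [ 0.577 -0.055  0.028] [ 0.576 -0.039  0.026] [ 0.585 -0.014  0.028] 
footside 103
foottop 362 ((575.1126098632812, -44.20698547363281), (148.88912963867188, 77.3987045288086), 82.01724243164062)
d0 column cand 1
[0 0 0 0 0 0 1 0 0 0 0 0 0 0 0 0 0 0]
[0.616 0.015 0.072] 
footside 183
foottop 513 ((538.6870727539062, -34.386688232421875), (147.7381591796875, 149.85780334472656), 81.76770782470703)
```

```bash
python3 - <<'E'
from h import *
from scipy.spatial.transform import Rotation as R
w=np.load('pics/w0.npz');print(w['tool_from_camera'].round(3),w['mtx'][0,0])
print(R.from_euler('xyz',[175.60,89.93,104.157],degrees=True).as_matrix().round(3))
for f,rois in (('s0',{'bottle':(355,225,390,270),'jar':(188,178,218,215),'bowl':(175,240,212,275)}),):
    d=np.load(f'pics/{f}.npz');P=cloud(d)
    for n,(a,b,c,e) in rois.items():
        p=P[b:e,a:c].reshape(-1,3);p=p[(p[:,2]>0.012)&(p[:,2]<.3)]
        t=p[p[:,2]>p[:,2].max()-.012];print(n,p.max(0)[2].round(3),t[:,:2].min(0).round(3),t[:,:2].max(0).round(3),p[:,:2].min(0).round(3),p[:,:2].max(0).round(3))
E
```

```text
[[ 0.    -0.282  0.959 -0.162]
 [ 0.    -0.959 -0.282  0.083]
 [ 1.     0.     0.     0.   ]
 [ 0.     0.     0.     1.   ]] 311.31920694825646
[[-0.     0.948  0.318]
 [ 0.001  0.318 -0.948]
 [-1.     0.    -0.001]]
bottle 0.163 [0.667 0.257] [0.688 0.278] [0.656 0.244] [0.703 0.29 ]
jar 0.089 [ 0.435 -0.276] [ 0.495 -0.223] [ 0.435 -0.279] [ 0.499 -0.217]
bowl 0.044 [ 0.634 -0.3  ] [ 0.715 -0.224] [ 0.634 -0.3  ] [ 0.715 -0.224]
```

```bash
python3 - <<'E'
from h import *
t=np.radians(-8.2);X=np.array([np.cos(t),np.sin(t)]);Y=np.array([-X[1],X[0]])
for f,c in(('s0',(.5391,-.0392)),('d0',(.5387,-.0344))):
    d=np.load(f'pics/{f}.npz');P=cloud(d);p=P.reshape(-1,3);q=(p[:,:2]-c);a=np.c_[q@X,q@Y,p[:,2]]*1e3
    a=a[(abs(a[:,0])<90)&(abs(a[:,1])<90)]
    ft=a[(a[:,2]>17)&(a[:,2]<23)];print(f,'foot extents',np.percentile(ft[:,:2],[.5,1,99,99.5],axis=0).round(1).tolist())
    k,o=(0,1) if f=='s0' else (1,0)
    for b in range(-50,50,10):
        s=a[(a[:,o]>=b)&(a[:,o]<b+10)&(a[:,2]>15)&(a[:,2]<65)]
        s=s[np.argsort(s[:,k])]
        print(b,[(round(x[k],1),round(x[2])) for x in s[:7]])
E
```

```text
s0 foot extents [[3.8, -73.7], [9.9, -73.1], [73.3, 73.6], [73.7, 74.1]]
-50 [(np.float64(34.8), 18), (np.float64(35.7), 26), (np.float64(36.9), 15), (np.float64(38.0), 30), (np.float64(38.3), 36), (np.float64(39.3), 20), (np.float64(39.9), 27)]
-40 [(np.float64(37.4), 36), (np.float64(37.8), 31), (np.float64(38.3), 26), (np.float64(38.3), 31), (np.float64(38.8), 22), (np.float64(39.2), 27), (np.float64(40.0), 40)]
-30 [(np.float64(38.3), 16), (np.float64(38.4), 22), (np.float64(38.5), 29), (np.float64(39.4), 36), (np.float64(39.6), 35), (np.float64(40.1), 31), (np.float64(40.1), 24)]
-20 [(np.float64(36.1), 28), (np.float64(36.6), 27), (np.float64(37.7), 22), (np.float64(37.9), 23), (np.float64(38.1), 30), (np.float64(38.1), 19), (np.float64(38.2), 19)]
-10 [(np.float64(35.8), 22), (np.float64(36.8), 19), (np.float64(39.2), 22), (np.float64(39.5), 17), (np.float64(39.6), 18), (np.float64(39.8), 23), (np.float64(41.2), 32)]
0 [(np.float64(36.6), 19), (np.float64(36.9), 26), (np.float64(38.8), 18), (np.float64(38.9), 24), (np.float64(39.2), 18), (np.float64(39.3), 29), (np.float64(39.
[... 1797 characters left out ...]
(50.6), 22)]
10 [(np.float64(39.3), 18), (np.float64(41.1), 18), (np.float64(41.3), 19), (np.float64(42.6), 18), (np.float64(44.2), 16), (np.float64(44.3), 18), (np.float64(46.5), 20)]
20 [(np.float64(39.9), 16), (np.float64(40.1), 21), (np.float64(41.0), 20), (np.float64(41.1), 21), (np.float64(43.5), 20), (np.float64(44.2), 21), (np.float64(45.2), 20)]
30 [(np.float64(37.3), 19), (np.float64(38.0), 21), (np.float64(39.7), 18), (np.float64(40.2), 22), (np.float64(43.3), 22), (np.float64(43.8), 18), (np.float64(44.4), 18)]
40 [(np.float64(37.7), 20), (np.float64(38.6), 24), (np.float64(38.7), 19), (np.float64(40.2), 22), (np.float64(40.7), 20), (np.float64(40.8), 17), (np.float64(41.0), 18)]
```

move_arm:
  motion:
    - [[0,0,0],[0,0.53,-0.61],70]
    - [[0,0,0],[0,0.53,-0.61],70]
    - [[0,0,0],[0,0.53,-0.61],70]
    - [[0,0,0],[0,0.53,-0.61],70]
    - [[0,0,0],[0,0.53,-0.61],70]
    - [[0,0,0],[0,0.53,-0.61],70]
    - [[0,0,0],[0,0.53,-0.61],70]
    - [[0,0,0],[0,0.53,-0.61],70]
    - [[0,0,0],[0,0.53,-0.61],70]
    - [[0,0,0],[0,0.53,-0.61],70]

```text
t: 1.15
ee_pos: [0.3294, -0.1464, 0.2225]
ee_rot: [40.4, 90.0, -31.0]
contact_force: [0.9, -1.1, -0.1]
finger_gap: 0.695
```

move_arm:
  motion:
    - [[0,0,0],[0,0.53,-0.61],70]
    - [[0,0,0],[0,0.53,-0.61],70]
    - [[0,0,0],[0,0.53,-0.61],70]
    - [[0,0,0],[0,0.53,-0.61],70]
    - [[0,0,0],[0,0.53,-0.61],70]
    - [[0,0,0],[0,0.53,-0.61],70]
    - [[0,0,0],[0,0.53,-0.61],70]
    - [[0,0,0],[0,0.53,-0.61],70]
    - [[0,0,0],[0,0.53,-0.61],70]
    - [[5,0,0],[0,0.53,-0.61],70]

```text
t: 2.15
ee_pos: [0.4836, 0.2273, 0.2222]
ee_rot: [-78.0, 90.0, -154.5]
contact_force: [0.4, -0.9, 0.3]
finger_gap: 0.698
```

```bash
cat >> h.py <<'E'
from scipy.spatial.transform import Rotation as R
def pose():
    s=ctrl.state();M=np.eye(4);M[:3,:3]=R.from_euler('xyz',s['ee_rot'],degrees=True).as_matrix();M[:3,3]=s['ee_pos'];return M,s
def wrist(f):
    M,s=pose();d=grab('wrist',f);return M,s,d,cloud(d,M@np.array(d['tool_from_camera']))
E
python3 - <<'E'
from h import *
M,s,d,P=wrist('w1');print(M.round(4),s['qpos'].round(1))
p=P.reshape(-1,3);p=p[(d['depth'].ravel()>0)&(abs(p[:,0]-.484)<.08)&(abs(p[:,1]-.2235)<.08)]
for lo,hi in((.102,.125),(.06,.074)):
    q=p[(p[:,2]>lo)&(p[:,2]<hi)];print(lo,len(q),q.mean(0).round(4),cv2.minAreaRect((q[:,:2]*1000).astype(np.float32)))
E
```

```text
[[-3.000e-04  9.722e-01  2.341e-01  4.836e-01]
 [-1.000e-04  2.341e-01 -9.722e-01  2.273e-01]
 [-1.000e+00 -3.000e-04  1.000e-04  2.222e-01]
 [ 0.000e+00  0.000e+00  0.000e+00  1.000e+00]] [21.2 15.2 89.7 -0.  75.1 97.7]
0.102 733 [0.4855 0.2219 0.1132] ((483.9376220703125, 221.45950317382812), (39.63011169433594, 14.882731437683105), 13.588419914245605)
0.06 2429 [0.4869 0.2224 0.066 ] ((483.4927978515625, 221.32713317871094), (60.51771545410156, 60.124881744384766), 5.0902018547058105)
```

View pics/w1.png

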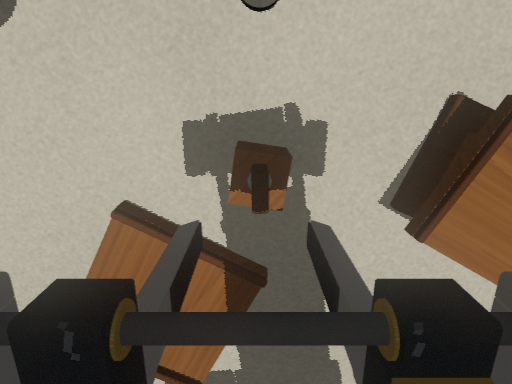

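move_arm:
  motion:
    - [[0,0,0],[0,-0.02,0.1],70]
    - [[0,0,0],[0.4,0,0],70]
    - [[0,0,0],[0.5,0,0],70]
    - [[0,0,0],[0.5,0,0],70]
    - [[0,0,0],[0.5,0,0],70]
    - [[0,0,0],[0.4,0,0],70]
    - [[0,0,0],[0.3,0,0],70]
    - [[0,0,0],[0,0,0],0]
    - [[0,0,0],[0,0,0],0]
    - [[0,0,0],[0,0,0],0]
  grip_force: 25

```text
t: 3.2
ee_pos: [0.484, 0.2202, 0.0936]
ee_rot: [96.0, 89.9, 19.5]
contact_force: [-0.0, 0.3, 0.4]
finger_gap: 0.482
```

move_arm:
  motion:
    - [[0,0,0],[0,0,0],0]
    - [[0,0,0],[0,0,0],0]
    - [[0,0,0],[0,0,0],0]
    - [[0,0,0],[0,0,0],0]
    - [[0,0,0],[0,0,0],0]
    - [[0,0,0],[0,0,0],0]
    - [[0,0,0],[0,0,0],0]
    - [[0,0,0],[0,0,0],0]
    - [[0,0,0],[0,0,0],0]
    - [[0,0,0],[0,0,0],0]

```text
t: 4.2
ee_pos: [0.4836, 0.2205, 0.0926]
ee_rot: [112.1, 90.0, 35.7]
contact_force: [-1.5, 0.7, 5.6]
finger_gap: 0.169
```

move_arm:
  motion:
    - [[0,0,0],[-0.1,0,0],0]
    - [[0,0,0],[-0.2,0,0],0]
    - [[0,0,0],[-0.3,0,0],0]
    - [[0,0,0],[-0.4,0,0],0]
    - [[0,0,0],[-0.4,0,0],0]
    - [[0,0,0],[-0.4,0,0],0]
    - [[0,0,0],[-0.4,0,0],0]
    - [[0,0,0],[-0.3,0,0],0]
    - [[0,0,0],[-0.1,0,0],0]
    - [[0,0,0],[0,0,0],0]

```text
t: 5.2
ee_pos: [0.4836, 0.2204, 0.223]
ee_rot: [87.4, 89.9, 11.0]
contact_force: [-0.4, -1.1, -2.2]
finger_gap: 0.169
```

```bash
python3 - <<'E'
from h import *
M,s,d,P=wrist('w2');print(M.round(4),s['contact_force'],s['t'])
grab('side','d2');d=grab('scene','s2')
for f in('s2','d2'):
    im=cv2.imread(f'pics/{f}.png');d=np.load(f'pics/{f}.npz');Q=d['camera_from_world']@[*s['ee_pos'],1];k=d['mtx']@Q[:3];u,v=(k[:2]/k[2]).astype(int);print(u,v)
    cv2.imwrite(f'pics/{f}_z.png',cv2.resize(im[max(0,v-50):v+60,max(0,u-60):u+60],None,fx=5,fy=5,interpolation=cv2.INTER_CUBIC))
E
```

```text
[[ 9.000e-04  9.722e-01  2.344e-01  4.836e-01]
 [ 2.000e-04  2.344e-01 -9.722e-01  2.204e-01]
 [-1.000e+00  9.000e-04  0.000e+00  2.230e-01]
 [ 0.000e+00  0.000e+00  0.000e+00  1.000e+00]] [-0.38796747 -1.12622861 -2.22478906] 5.2
356 164
205 246
```

View pics/w2.png

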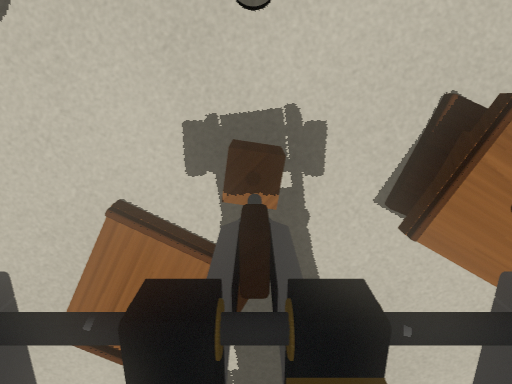

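View pics/d2_z.png

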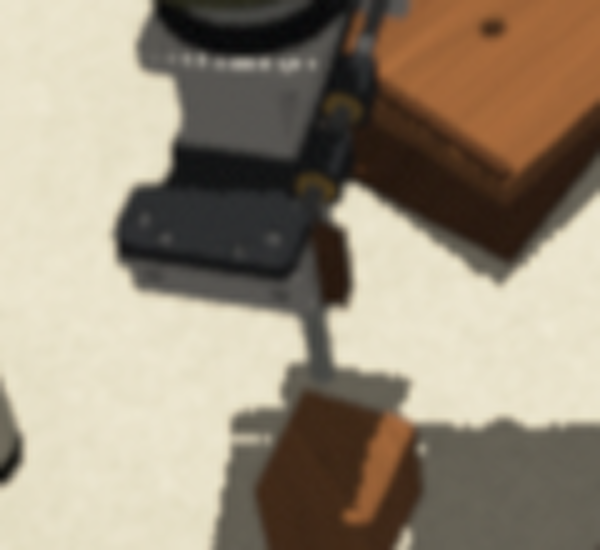

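View pics/s2_z.png

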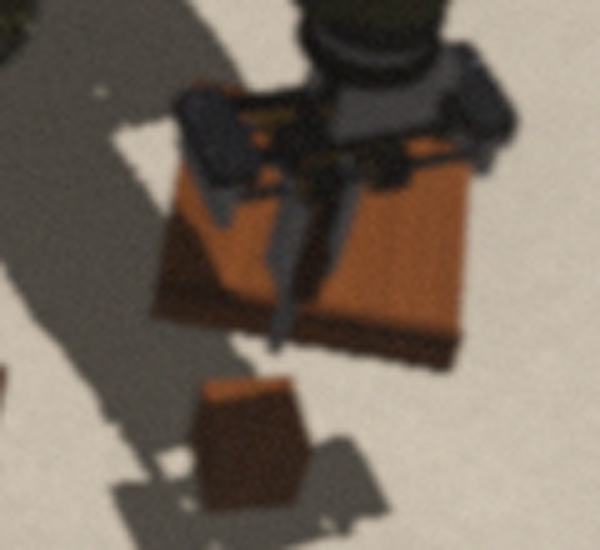

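The wrist view shows the grip clamped between the fingers, centred near column 255, with the steel tip at about (255,198). The tip is at about (351,184) in the scene view and (209,271) in the side view, clear of the holder.

```bash
python3 - <<'E'
from h import *
M=np.eye(4)
d=np.load('pics/w2.npz');P=cloud(d,d['tool_from_camera'])*1e3
m=(abs(P[...,2])<7)&(abs(P[...,0])<70)&(abs(P[...,1])<40)&(d['depth']>0);q=P[m]
for lo in range(-30,70,8):
    s=q[(q[:,0]>=lo)&(q[:,0]<lo+8)]
    if len(s):print(lo,len(s),'y',np.percentile(s[:,1],[5,50,95,99]).round(1),'z',s[:,2].mean().round(1))
def ray(f,u,v,z):
    d=np.load(f'pics/{f}.npz');T=np.linalg.inv(d['camera_from_world']);r=T[:3,:3]@np.linalg.inv(d['mtx'])@[u,v,1];c=T[:3,3];return c+r*(z-c[2])/r[2]
print(ray('s2',351.4,184,.1344),ray('d2',209.4,271.6,.1344))
# board hole in wrist2? 
for f,g in (('s2',(255,190,280,215)),):
    im=cv2.imread(f'pics/{f}.png').astype(int);a,b,c,e=g
    s=im[b:e,a:c].sum(2);w=np.clip(np.median(s)-25-s,0,None);v,u=np.mgrid[b:e,a:c]
    u0,v0=(w*u).sum()/w.sum(),(w*v).sum()/w.sum();print(f,'hole',ray(f,u0,v0,.0925).round(4))
E
```

```text
-30 131 y [-14.5   0.4  17.3  18. ] z 0.0
-22 1851 y [-16.3   3.8  19.9  20.4] z 0.1
-14 151 y [19.4 20.  20.5 20.7] z -0.0
-6 138 y [19.3 20.1 20.5 20.6] z 0.0
2 111 y [19.4 20.1 20.5 20.6] z 0.0
10 104 y [19.4 20.  20.4 20.5] z -0.1
18 23 y [19.4 20.  20.4 20.4] z 0.6
58 17 y [5.  6.  6.3 6.3] z 0.4
66 25 y [3.5 5.3 6.1 6.1] z 0.7
[0.48760817 0.22224377 0.1344    ] [0.48195173 0.22565556 0.1344    ]
s2 hole [ 0.5258 -0.0413  0.0925]
```

move_arm:
  motion:
    - [[0,0,0],[0,-0.04,0.4],0]
    - [[0,0,0],[0,-0.06,0.7],0]
    - [[0,0,0],[0,-0.06,0.7],0]
    - [[0,0,0],[0,-0.06,0.7],0]
    - [[0,0,0],[0,-0.06,0.7],0]
    - [[0,0,0],[0,-0.06,0.7],0]
    - [[0,0,0],[0,-0.05,0.7],0]
    - [[0,0,0],[0,-0.04,0.5],0]
    - [[0,0,0],[0,0,0.21],0]
    - [[0,0,0],[0,0,0],0]

```text
t: 6.35
ee_pos: [0.5248, -0.0434, 0.2218]
ee_rot: [-112.2, 89.9, 171.2]
contact_force: [0.3, 0.1, -2.1]
finger_gap: 0.169
```

```bash
python3 - <<'E'
from h import *
M,s,d,P=wrist('w3');print(M.round(4),s['contact_force'],s['t'])
im=cv2.imread('pics/w3.png');cv2.imwrite('pics/w3_z.png',cv2.resize(im[100:340,130:390],None,fx=2.4,fy=2.4,interpolation=cv2.INTER_CUBIC))
E
```

```text
[[-1.100e-03  9.725e-01  2.328e-01  5.248e-01]
 [ 2.000e-04  2.328e-01 -9.725e-01 -4.340e-02]
 [-1.000e+00 -1.000e-03 -4.000e-04  2.218e-01]
 [ 0.000e+00  0.000e+00  0.000e+00  1.000e+00]] [ 0.31283958  0.0909223  -2.11987638] 6.35
```

View pics/w3.png

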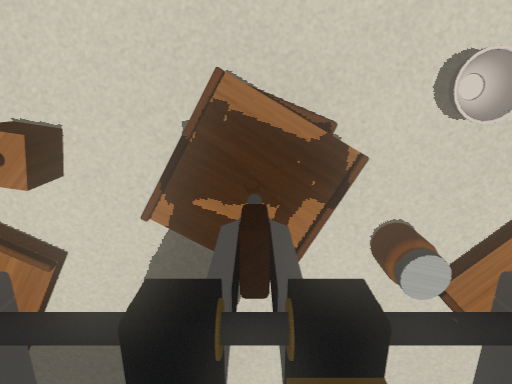

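View pics/w3_z.png

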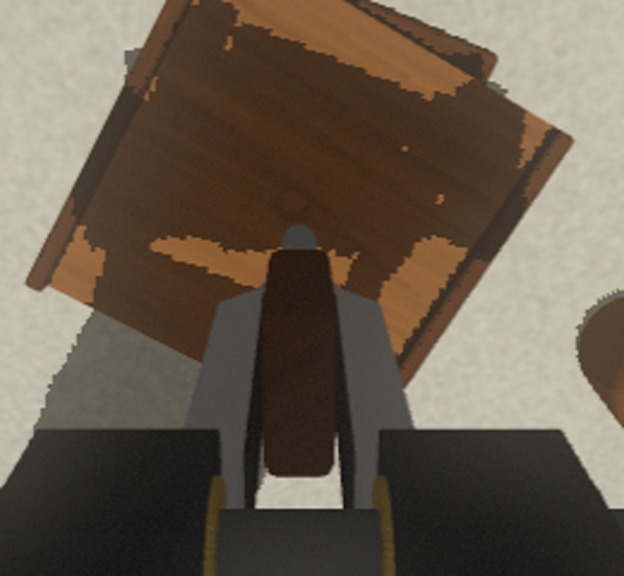

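The wrist view shows the rod tip at about (255,198) and the board hole faintly, in shadow, at about (251,184). I'll fit the hole more closely.

```bash
python3 - <<'E'
from h import *
d=np.load('pics/w3.npz');im=cv2.cvtColor(d['image'],cv2.COLOR_RGB2GRAY)
c=im[165:205,225:285].astype(float);c=np.clip((c-np.percentile(c,3))/(np.percentile(c,90)-np.percentile(c,3)),0,1)*255
cv2.imwrite('pics/w3_h.png',cv2.resize(c.astype(np.uint8),None,fx=12,fy=12,interpolation=cv2.INTER_CUBIC))
z=d['depth'][165:205,225:285]
T=d['tool_from_camera'];s=np.array([.5248,-.0434,.2218]);
M=np.array([[-.0011,.9725,.2328,.5248],[.0002,.2328,-.9725,-.0434],[-1,-.001,-.0004,.2218],[0,0,0,1]])
P=cloud(d,M@T);Z=P[165:205,225:285,2]
m=(Z<.087);print(m.sum());v,u=np.nonzero(m);print(u.mean()+225,v.mean()+165, u.min()+225,u.max()+225,v.min()+165,v.max()+165)
print('board z',np.median(P[150:200,210:240,2]))
def ray(u,v,z):
    W=M@T;r=W[:3,:3]@np.linalg.inv(d['mtx'])@[u,v,1];cc=W[:3,3];return cc+r*(z-cc[2])/r[2]
print(ray(251.3,184.2,.093))
b=(abs(P[...,2]-.093)<.006)
E
```

```text
129
251.6046511627907 185.13178294573643 245 258 180 191
board z 0.09289454830137045
[ 0.52612442 -0.04045119  0.093     ]
```

View pics/w3_h.png

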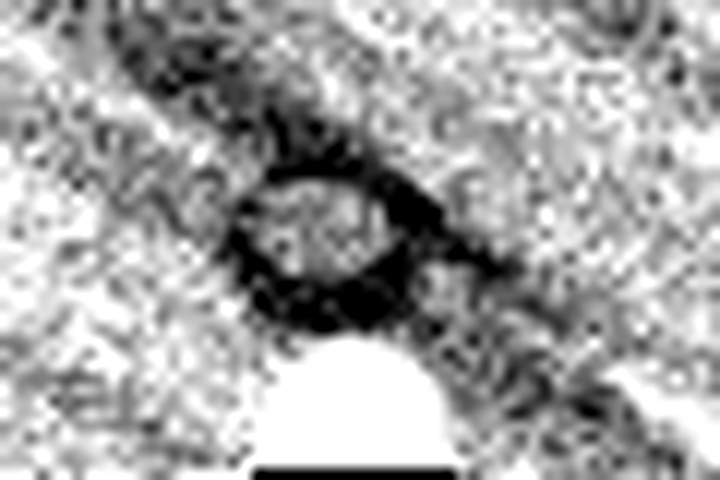

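```bash
python3 - <<'E'
from h import *
d=np.load('pics/w3.npz');T=d['tool_from_camera'];print(d['mtx'].round(1),T.round(4).tolist())
def rx(u,v,x):
    r=T[:3,:3]@np.linalg.inv(d['mtx'])@[u,v,1];c=T[:3,3];return (c+r*(x-c[0])/r[0])*1e3
print('hole',rx(251.8,185.4,.2218-.0925))
im=cv2.cvtColor(d['image'],cv2.COLOR_RGB2HSV)
for v in range(190,300,5):
    row=d['depth'][v,225:290];i=np.nonzero((row>0)&(row<.26))[0]
    # grip/rod: low depth contiguous about centre
    print(v,[(int(a)+225,round(float(row[a]),3)) for a in i[[0,-1]]] if len(i) else None, im[v,235:275:4,2].tolist())
E
```

```text
[[311.3   0.  254.2]
 [  0.  311.3 188.5]
 [  0.    0.    1. ]] [[0.0001, -0.2818, 0.9595, -0.1621], [0.0004, -0.9595, -0.2818, 0.0832], [1.0, 0.0005, 0.0, 0.0003], [0.0, 0.0, 0.0, 1.0]]
hole [129.3          0.75521656  -2.02256048]
190 None [69, 68, 72, 60, 60, 60, 64, 68, 66, 66]
195 [(251, 0.258), (258, 0.258)] [72, 70, 70, 71, 65, 64, 65, 65, 64, 66]
200 [(248, 0.253), (260, 0.25)] [67, 70, 71, 66, 63, 66, 64, 71, 67, 66]
205 [(243, 0.193), (266, 0.193)] [145, 130, 85, 42, 41, 41, 40, 43, 147, 69]
210 [(242, 0.186), (267, 0.187)] [145, 144, 42, 40, 42, 43, 43, 44, 95, 146]
215 [(241, 0.18), (268, 0.182)] [140, 140, 41, 41, 41, 42, 40, 42, 65, 147]
220 [(237, 0.194), (272, 0.193)] [73, 72, 42, 41, 44, 44, 42, 43, 40, 77]
225 [(225, 0.185), (286, 0.184)] [78, 36, 41, 40, 43, 42, 39, 42, 42, 78]
230 [(225, 0.178), (289, 0.179)] [77, 38, 43, 42, 42, 45, 44, 44, 44, 70]
235 [(225, 0.172), (289, 0.17)] [77, 43, 45, 46, 48, 44, 47, 47, 48, 56]
240 [(225, 0.166), (289, 0.166)] [75, 36, 44, 46, 44, 46, 48, 46, 47, 40]
245 [(225, 0.16), (289, 0.159)] [75, 37, 45, 46, 48, 46, 46, 45, 47, 33]
250 [(225, 0.154), (289, 0.154)] [69, 35, 43, 45, 45, 42, 44, 46, 48, 33]
255 [(225, 0.149), (289, 0.149)] [52, 34, 44, 43, 46, 45, 46, 48, 47, 34]
260 [(225, 0.145), (289, 0.145)] [32, 32, 42, 44, 44, 47, 49, 47, 46, 30]
265 [(225, 0.141), (289, 0.14)] [24, 35, 45, 47, 48, 47, 45, 48, 47, 35]
270 [(225, 0.137), (289, 0.138)] [28, 37, 47, 49, 49, 46, 44, 47, 48, 34]
275 [(225, 0.132), (289, 0.133)] [27, 34, 42, 47, 47, 46, 47, 48, 47, 32]
280 [(225, 0.13), (289, 0.087)] [26, 41, 45, 46, 47, 48, 48, 48, 47, 32]
285 [(225, 0.125), (289, 0.085)] [28, 58, 44, 47, 46, 47, 47, 47, 47, 31]
290 [(225, 0.122), (289, 0.085)] [28, 84, 46, 47, 48, 48, 47, 46, 46, 60]
295 [(225, 0.119), (289, 0.084)] [27, 95, 45, 48, 44, 46, 51, 50, 65, 143]
```

move_arm:
  motion:
    - [[0,0,0],[0,0.015,-0.04],0]
    - [[0,0,0],[0.15,0,0],0]
    - [[0,0,0],[0.2,0,0],0]
    - [[0,0,0],[0.2,0,0],0]
    - [[0,0,0],[0.1,0,0],0]
    - [[0,0,0],[0.06,0,0],0]
    - [[0,0,0],[0.06,0,0],0]
    - [[0,0,0],[0.06,0,0],0]
    - [[0,0,0],[0.06,0,0],0]
    - [[0,0,0],[0,0,0],0]

```text
t: 7.4
ee_pos: [0.525, -0.0406, 0.1776]
ee_rot: [-112.7, 90.0, 170.8]
contact_force: [-0.2, 0.4, -1.4]
finger_gap: 0.172
```

move_arm:
  motion:
    - [[0,0,0],[0.03,0,0],0]
    - [[0,0,0],[0.03,0,0],0]
    - [[0,0,0],[0.03,0,0],0]
    - [[0,0,0],[0.03,0,0],0]
    - [[0,0,0],[0.03,0,0],0]
    - [[0,0,0],[0,0,0],0]
    - [[0,0,0],[0,0,0],0]
    - [[0,0,0],[0,0,0],0]
    - [[0,0,0],[0,0,0],0]
    - [[0,0,0],[0,0,0],0]

```text
t: 8.4
ee_pos: [0.5251, -0.0406, 0.1704]
ee_rot: [-114.1, 90.0, 169.5]
contact_force: [-1.6, -0.2, -1.1]
finger_gap: 0.171
```

move_arm:
  motion:
    - [[0,0,0],[0.02,0.015,0.014],0]
    - [[0,0,0],[0.02,0.015,0.014],0]
    - [[0,0,0],[0.02,0.015,0.014],0]
    - [[0,0,0],[0,0.015,0.014],0]
    - [[0,0,0],[0,0.015,0.014],0]
    - [[0,0,0],[0,0.015,0.014],0]
    - [[0,0,0],[0,0.015,0.014],0]
    - [[0,0,0],[0,0.015,0.014],0]
    - [[0,0,0],[0,0,0],0]
    - [[0,0,0],[0,0,0],0]

```text
t: 9.4
ee_pos: [0.5324, -0.0447, 0.1675]
ee_rot: [51.5, 90.0, -25.0]
contact_force: [-0.6, 0.2, -1.2]
finger_gap: 0.165
```

move_arm:
  motion:
    - [[0,0,0],[0.02,0,0],0]
    - [[0,0,0],[0.02,0,0],0]
    - [[0,0,0],[0.02,0,0],0]
    - [[0,0,0],[0.02,0,0],0]
    - [[0,0,0],[0.02,0,0],0]
    - [[0,0,0],[0,0,0],0]
    - [[0,0,0],[0,0,0],0]
    - [[0,0,0],[0,0,0],0]
    - [[0,0,0],[0,0,0],0]
    - [[0,0,0],[0,0,0],0]

```text
t: 10.4
ee_pos: [0.5325, -0.0447, 0.1632]
ee_rot: [66.2, 89.9, -10.2]
contact_force: [-2.1, 0.5, 6.3]
finger_gap: 0.167
```

move_arm:
  motion:
    - [[0,0,0],[0,0.01,0],0]
    - [[0,0,0],[0,0.01,0],0]
    - [[0,0,0],[0,0.01,0],0]
    - [[0,0,0],[0,0.01,0],0]
    - [[0,0,0],[0,0.01,0],0]
    - [[0,0,0],[0,0,0],0]
    - [[0,0,0],[0,0,0],0]
    - [[0,0,0],[0,0,0],0]
    - [[0,0,0],[0,0,0],0]
    - [[0,0,0],[0,0,0],0]

```text
t: 11.4
ee_pos: [0.5346, -0.0441, 0.163]
ee_rot: [3.6, 90.0, -72.8]
contact_force: [-4.3, -0.7, 6.7]
finger_gap: 0.168
```

move_arm:
  motion:
    - [[0,0,0],[0,0,0.01],0]
    - [[0,0,0],[0,0,0.01],0]
    - [[0,0,0],[0,0,0.01],0]
    - [[0,0,0],[0,0,0.01],0]
    - [[0,0,0],[0,0,0.01],0]
    - [[0,0,0],[0,0,0],0]
    - [[0,0,0],[0,0,0],0]
    - [[0,0,0],[0,0,0],0]
    - [[0,0,0],[0,0,0],0]
    - [[0,0,0],[0,0,0],0]

```text
t: 12.4
ee_pos: [0.5354, -0.0458, 0.1632]
ee_rot: [139.4, 89.9, 62.9]
contact_force: [-4.2, 4.7, 7.0]
finger_gap: 0.167
```

move_arm:
  motion:
    - [[0,0,0],[0,-0.01,0],0]
    - [[0,0,0],[0,-0.01,0],0]
    - [[0,0,0],[0,-0.01,0],0]
    - [[0,0,0],[0,-0.01,0],0]
    - [[0,0,0],[0,-0.01,0],0]
    - [[0,0,0],[0,0,0],0]
    - [[0,0,0],[0,0,0],0]
    - [[0,0,0],[0,0,0],0]
    - [[0,0,0],[0,0,0],0]
    - [[0,0,0],[0,0,0],0]

```text
t: 13.4
ee_pos: [0.5338, -0.0468, 0.1633]
ee_rot: [83.8, 89.8, 7.4]
contact_force: [2.7, 3.6, 5.1]
finger_gap: 0.17
```

```bash
python3 - <<'E'
from h import *
M,s,d,P=wrist('w4');print(M.round(4),s['contact_force'],s['t'])
im=cv2.imread('pics/w4.png');cv2.imwrite('pics/w4_z.png',cv2.resize(im[100:340,130:390],None,fx=2.4,fy=2.4,interpolation=cv2.INTER_CUBIC))
q=cloud(d,d['tool_from_camera'])*1e3
m=(abs(q[...,2])<7)&(abs(q[...,0])<70)&(abs(q[...,1])<40)&(d['depth']>0);q=q[m]
for lo in range(-30,70,8):
    t=q[(q[:,0]>=lo)&(q[:,0]<lo+8)]
    if len(t):print(lo,len(t),'y',np.percentile(t[:,1],[50,95]).round(1))
E
```

```text
[[ 3.000e-03  9.721e-01  2.343e-01  5.338e-01]
 [ 4.000e-04  2.343e-01 -9.722e-01 -4.680e-02]
 [-1.000e+00  3.000e-03  3.000e-04  1.633e-01]
 [ 0.000e+00  0.000e+00  0.000e+00  1.000e+00]] [2.68234362 3.57419641 5.05450222] 13.4
-30 188 y [-5.8 14.5]
-22 1797 y [ 4.2 19.7]
-14 149 y [19.9 20.2]
-6 129 y [19.7 20.2]
2 114 y [19.6 19.9]
10 98 y [19.4 19.9]
18 24 y [19.3 19.7]
58 10 y [4.5 4.8]
66 178 y [21.1 38.4]
```

View pics/w4_z.png

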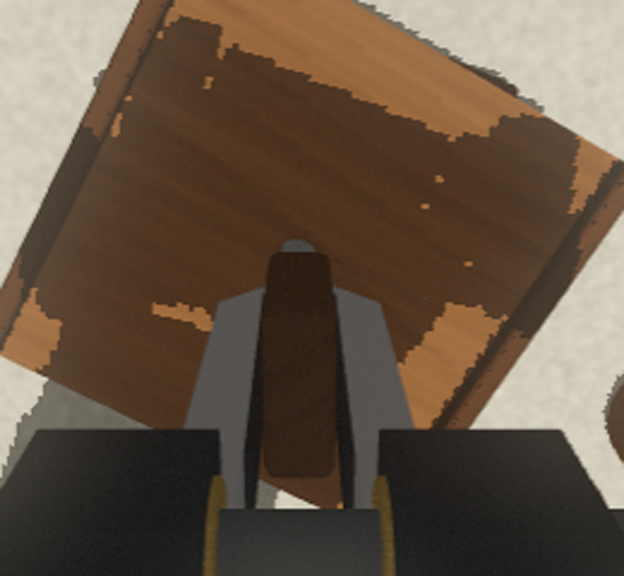

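move_arm:
  motion:
    - [[0,0,0],[0,-0.01,0],0]
    - [[0,0,0],[0,-0.01,0],0]
    - [[0,0,0],[0,-0.01,0],0]
    - [[0,0,0],[0,-0.01,0],0]
    - [[0,0,0],[0,-0.01,0],0]
    - [[0,0,0],[0,0,0],0]
    - [[0,0,0],[0,0,0],0]
    - [[0,0,0],[0,0,0],0]
    - [[0,0,0],[0,0,0],0]
    - [[0,0,0],[0,0,0],0]

```text
t: 14.45
ee_pos: [0.5313, -0.0475, 0.1633]
ee_rot: [83.8, 89.8, 7.4]
contact_force: [2.3, 3.6, 5.0]
finger_gap: 0.167
```

move_arm:
  motion:
    - [[0,0,0],[0,0,-0.01],0]
    - [[0,0,0],[0,0,-0.01],0]
    - [[0,0,0],[0,0,-0.01],0]
    - [[0,0,0],[0,0,-0.01],0]
    - [[0,0,0],[0,0,-0.01],0]
    - [[0,0,0],[0,0,0],0]
    - [[0,0,0],[0,0,0],0]
    - [[0,0,0],[0,0,0],0]
    - [[0,0,0],[0,0,0],0]
    - [[0,0,0],[0,0,0],0]

```text
t: 15.45
ee_pos: [0.5306, -0.046, 0.1632]
ee_rot: [41.5, 89.8, -35.0]
contact_force: [2.8, -2.4, 5.4]
finger_gap: 0.168
```

move_arm:
  motion:
    - [[0,0,0],[0,0,-0.01],0]
    - [[0,0,0],[0,0,-0.01],0]
    - [[0,0,0],[0,0,-0.01],0]
    - [[0,0,0],[0,0,-0.01],0]
    - [[0,0,0],[0,0,-0.01],0]
    - [[0,0,0],[0,0,0],0]
    - [[0,0,0],[0,0,0],0]
    - [[0,0,0],[0,0,0],0]
    - [[0,0,0],[0,0,0],0]
    - [[0,0,0],[0,0,0],0]

```text
t: 16.45
ee_pos: [0.5299, -0.0438, 0.1632]
ee_rot: [30.7, 89.8, -45.8]
contact_force: [1.7, -4.8, 5.5]
finger_gap: 0.171
```

move_arm:
  motion:
    - [[0,0,0],[0,0.01,0],0]
    - [[0,0,0],[0,0.01,0],0]
    - [[0,0,0],[0,0.01,0],0]
    - [[0,0,0],[0,0.01,0],0]
    - [[0,0,0],[0,0.01,0],0]
    - [[0,0,0],[0,0.01,0],0]
    - [[0,0,0],[0,0,0],0]
    - [[0,0,0],[0,0,0],0]
    - [[0,0,0],[0,0,0],0]
    - [[0,0,0],[0,0,0],0]

```text
t: 17.45
ee_pos: [0.5321, -0.0431, 0.1628]
ee_rot: [-16.9, 89.9, -93.3]
contact_force: [-1.8, -4.9, 5.7]
finger_gap: 0.168
```

move_arm:
  motion:
    - [[0,0,0],[0,0.01,0],0]
    - [[0,0,0],[0,0.01,0],0]
    - [[0,0,0],[0,0.01,0],0]
    - [[0,0,0],[0,0.01,0],0]
    - [[0,0,0],[0,0,0],0]
    - [[0,0,0],[0,0,0],0]
    - [[0,0,0],[0,0,0],0]
    - [[0,0,0],[0,0,0],0]
    - [[0,0,0],[0,0,0],0]
    - [[0,0,0],[0,0,0],0]

```text
t: 18.45
ee_pos: [0.534, -0.0426, 0.1627]
ee_rot: [-23.3, 89.9, -99.7]
contact_force: [-2.6, -4.4, 5.1]
finger_gap: 0.167
```

move_arm:
  motion:
    - [[0,0,0],[0,0.01,0],0]
    - [[0,0,0],[0,0.01,0],0]
    - [[0,0,0],[0,0.01,0],0]
    - [[0,0,0],[0,0.01,0],0]
    - [[0,0,0],[0,0.01,0],0]
    - [[0,0,0],[0,0.01,0],0]
    - [[0,0,0],[0,0.01,0],0]
    - [[0,0,0],[0,0,0],0]
    - [[0,0,0],[0,0,0],0]
    - [[0,0,0],[0,0,0],0]

```text
t: 19.45
ee_pos: [0.5374, -0.0407, 0.1622]
ee_rot: [-132.3, 90.0, 151.3]
contact_force: [-1.9, -2.0, -1.5]
finger_gap: 0.167
```

move_arm:
  motion:
    - [[0,0,0],[0.01,0,0],0]
    - [[0,0,0],[0.01,0,0],0]
    - [[0,0,0],[0.01,0,0],0]
    - [[0,0,0],[0.01,0,0],0]
    - [[0,0,0],[0.01,0,0],0]
    - [[0,0,0],[0,0,0],0]
    - [[0,0,0],[0,0,0],0]
    - [[0,0,0],[0,0,0],0]
    - [[0,0,0],[0,0,0],0]
    - [[0,0,0],[0,0,0],0]

```text
t: 20.45
ee_pos: [0.5376, -0.0408, 0.16]
ee_rot: [96.2, 90.0, 19.8]
contact_force: [-0.7, -1.2, -0.8]
finger_gap: 0.168
```

move_arm:
  motion:
    - [[0,0,0],[0.01,0,0],0]
    - [[0,0,0],[0.01,0,0],0]
    - [[0,0,0],[0.01,0,0],0]
    - [[0,0,0],[0.01,0,0],0]
    - [[0,0,0],[0.01,0,0],0]
    - [[0,0,0],[0.01,0,0],0]
    - [[0,0,0],[0.01,0,0],0]
    - [[0,0,0],[0.01,0,0],0]
    - [[0,0,0],[0,0,0],0]
    - [[0,0,0],[0,0,0],0]

```text
t: 21.45
ee_pos: [0.5375, -0.0408, 0.1559]
ee_rot: [-148.5, 90.0, 135.1]
contact_force: [-0.6, -1.0, -0.0]
finger_gap: 0.166
```

move_arm:
  motion:
    - [[0,0,0],[0.02,0,0],0]
    - [[0,0,0],[0.02,0,0],0]
    - [[0,0,0],[0.02,0,0],0]
    - [[0,0,0],[0.02,0,0],0]
    - [[0,0,0],[0.02,0,0],0]
    - [[0,0,0],[0.02,0,0],0]
    - [[0,0,0],[0.02,0,0],0]
    - [[0,0,0],[0.02,0,0],0]
    - [[0,0,0],[0.02,0,0],0]
    - [[0,0,0],[0,0,0],0]

```text
t: 22.45
ee_pos: [0.5375, -0.0408, 0.1467]
ee_rot: [-132.8, 90.0, 150.8]
contact_force: [-0.1, -0.2, -1.1]
finger_gap: 0.169
```

Still sliding freely. The cork should be next, at about 6 N.

move_arm:
  motion:
    - [[0,0,0],[0.02,0,0],0]
    - [[0,0,0],[0.02,0,0],0]
    - [[0,0,0],[0.02,0,0],0]
    - [[0,0,0],[0.02,0,0],0]
    - [[0,0,0],[0.02,0,0],0]
    - [[0,0,0],[0,0,0],0]
    - [[0,0,0],[0,0,0],0]
    - [[0,0,0],[0,0,0],0]
    - [[0,0,0],[0,0,0],0]
    - [[0,0,0],[0,0,0],0]

```text
t: 23.45
ee_pos: [0.5376, -0.0408, 0.1423]
ee_rot: [71.3, 90.0, -5.1]
contact_force: [-2.2, -0.2, 5.8]
finger_gap: 0.164
```

move_arm:
  motion:
    - [[0,0,0],[0.02,0,0],0]
    - [[0,0,0],[0.02,0,0],0]
    - [[0,0,0],[0.02,0,0],0]
    - [[0,0,0],[0.02,0,0],0]
    - [[0,0,0],[0.02,0,0],0]
    - [[0,0,0],[0.02,0,0],0]
    - [[0,0,0],[0.02,0,0],0]
    - [[0,0,0],[0.02,0,0],0]
    - [[0,0,0],[0,0,0],0]
    - [[0,0,0],[0,0,0],0]

```text
t: 24.45
ee_pos: [0.5376, -0.0408, 0.1342]
ee_rot: [68.4, 90.0, -8.1]
contact_force: [-2.3, -0.1, 5.6]
finger_gap: 0.172
```

move_arm:
  motion:
    - [[0,0,0],[0.02,0,0],0]
    - [[0,0,0],[0.02,0,0],0]
    - [[0,0,0],[0.02,0,0],0]
    - [[0,0,0],[0.02,0,0],0]
    - [[0,0,0],[0.02,0,0],0]
    - [[0,0,0],[0.02,0,0],0]
    - [[0,0,0],[0.02,0,0],0]
    - [[0,0,0],[0.02,0,0],0]
    - [[0,0,0],[0,0,0],0]
    - [[0,0,0],[0,0,0],0]

```text
t: 25.45
ee_pos: [0.5376, -0.0408, 0.1261]
ee_rot: [75.6, 90.0, -0.9]
contact_force: [-1.1, -0.0, 4.4]
finger_gap: 0.168
```

move_arm:
  motion:
    - [[0,0,0],[0.02,0,0],0]
    - [[0,0,0],[0.02,0,0],0]
    - [[0,0,0],[0.02,0,0],0]
    - [[0,0,0],[0.02,0,0],0]
    - [[0,0,0],[0.02,0,0],0]
    - [[0,0,0],[0,0,0],0]
    - [[0,0,0],[0,0,0],0]
    - [[0,0,0],[0,0,0],0]
    - [[0,0,0],[0,0,0],0]
    - [[0,0,0],[0,0,0],0]

```text
t: 26.45
ee_pos: [0.5376, -0.0408, 0.1211]
ee_rot: [72.4, 90.0, -4.1]
contact_force: [-2.3, -0.5, 5.4]
finger_gap: 0.167
```

move_arm:
  motion:
    - [[0,0,0],[0.01,0,0],0]
    - [[0,0,0],[0.01,0,0],0]
    - [[0,0,0],[0.01,0,0],0]
    - [[0,0,0],[0.01,0,0],0]
    - [[0,0,0],[0,0,0],0]
    - [[0,0,0],[0,0,0],0]
    - [[0,0,0],[0,0,0],0]
    - [[0,0,0],[0,0,0],0]
    - [[0,0,0],[0,0,0],0]
    - [[0,0,0],[0,0,0],0]

```text
t: 27.45
ee_pos: [0.5376, -0.0408, 0.1195]
ee_rot: [70.3, 90.0, -6.1]
contact_force: [-3.7, -1.3, 9.4]
finger_gap: 0.168
```

move_arm:
  motion:
    - [[0,0,0],[0.01,0,0],0]
    - [[0,0,0],[0.01,0,0],0]
    - [[0,0,0],[0,0,0],0]
    - [[0,0,0],[0,0,0],0]
    - [[0,0,0],[0,0,0],0]
    - [[0,0,0],[0,0,0],0]
    - [[0,0,0],[0,0,0],0]
    - [[0,0,0],[0,0,0],0]
    - [[0,0,0],[0,0,0],0]
    - [[0,0,0],[0,0,0],0]

```text
t: 28.45
ee_pos: [0.5378, -0.0408, 0.1193]
ee_rot: [67.6, 89.9, -8.9]
contact_force: [-8.0, 0.7, 18.2]
finger_gap: 0.169
```

```bash
python3 - <<'E'
from h import *
M,s,d,P=wrist('w5');grab('scene','s5');grab('side','d5');print(M.round(4),s['contact_force'])
for f,(u,v) in(('s5',(270,195)),('d5',(240,195))):
    im=cv2.imread(f'pics/{f}.png');cv2.imwrite(f'pics/{f}_z.png',cv2.resize(im[v-50:v+60,u-60:u+60],None,fx=5,fy=5,interpolation=cv2.INTER_CUBIC))
E
```

```text
[[ 1.100e-03  9.721e-01  2.344e-01  5.378e-01]
 [-2.000e-04  2.344e-01 -9.721e-01 -4.080e-02]
 [-1.000e+00  1.000e-03  4.000e-04  1.193e-01]
 [ 0.000e+00  0.000e+00  0.000e+00  1.000e+00]] [-8.04389725  0.67053535 18.22518297]
```

View pics/d5_z.png

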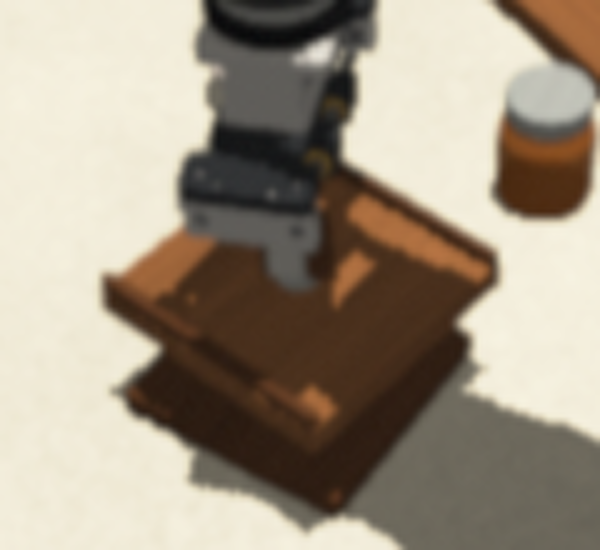

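View pics/s5_z.png

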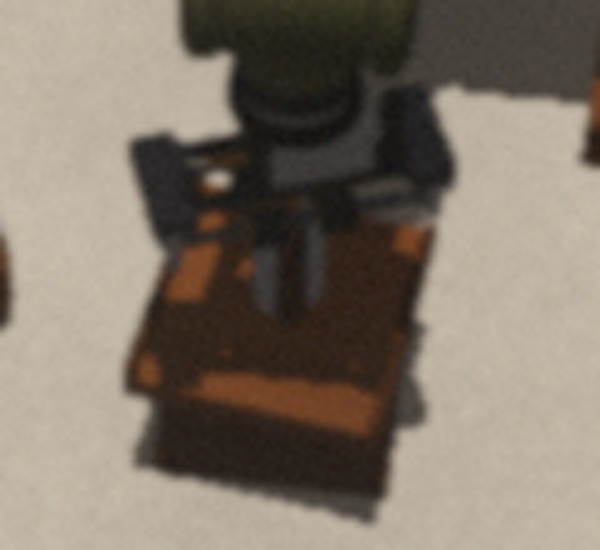

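The rod stops hard at TCP z = 0.1193, against 0.1196 predicted for home. In the side and scene views the board lies flat on the riser. I'll take the load off, then release.

move_arm:
  motion:
    - [[0,0,0],[-0.01,0,0],0]
    - [[0,0,0],[-0.01,0,0],0]
    - [[0,0,0],[0,0,0],0]
    - [[0,0,0],[0,0,0],20]
    - [[0,0,0],[0,0,0],25]
    - [[0,0,0],[0,0,0],35]
    - [[0,0,0],[0,0,0],45]
    - [[0,0,0],[0,0,0],60]
    - [[0,0,0],[0,0,0],60]
    - [[0,0,0],[0,0,0],60]

```text
t: 29.6
ee_pos: [0.5375, -0.0408, 0.1189]
ee_rot: [128.4, 90.0, 52.0]
contact_force: [0.4, 0.4, 0.3]
finger_gap: 0.595
```

move_arm:
  motion:
    - [[0,0,0],[-0.1,0,0],60]
    - [[0,0,0],[-0.2,0,0],60]
    - [[0,0,0],[-0.4,0,0],60]
    - [[0,0,0],[-0.4,0,0],60]
    - [[0,0,0],[-0.4,0,0],60]
    - [[0,0,0],[-0.4,0,0],60]
    - [[0,0,0],[-0.4,0,0],60]
    - [[0,0,0],[-0.3,0,0],60]
    - [[0,0,0],[0,0,0],60]
    - [[0,0,0],[0,0,0],60]

```text
t: 30.6
ee_pos: [0.5374, -0.0408, 0.249]
ee_rot: [73.3, 90.0, -3.2]
contact_force: [0.3, -0.0, 0.3]
finger_gap: 0.601
```

```bash
python3 - <<'E'
from h import *
M,s,d,P=wrist('w6');print(M.round(4),s['contact_force'])
for f,n,(u,v) in(('s6','scene',(270,195)),('d6','side',(240,195))):
    e=grab(n,f);im=cv2.imread(f'pics/{f}.png');cv2.imwrite(f'pics/{f}_z.png',cv2.resize(im[v-50:v+60,u-60:u+60],None,fx=5,fy=5,interpolation=cv2.INTER_CUBIC))
c=np.array([.5376,-.0408])
p=P.reshape(-1,3);r=np.linalg.norm(p[:,:2]-c,axis=1)
t=p[(r<.022)&(p[:,2]>.11)&(p[:,2]<.17)];t=t[t[:,2]>np.percentile(t[:,2],50)]
print('grip top z',np.median(t[:,2]),len(t),cv2.minAreaRect((t[:,:2]*1e3).astype(np.float32)))
b=p[(r>.03)&(r<.07)&(abs(p[:,2]-.093)<.008)]
A=np.c_[b[:,:2]-c,np.ones(len(b))];k=np.linalg.lstsq(A,b[:,2],rcond=None)[0];print('board plane',k,len(b))
E
```

```text
[[ 4.000e-04  9.722e-01  2.343e-01  5.374e-01]
 [-0.000e+00  2.343e-01 -9.722e-01 -4.080e-02]
 [-1.000e+00  4.000e-04  1.000e-04  2.490e-01]
 [ 0.000e+00  0.000e+00  0.000e+00  1.000e+00]] [ 0.31046348 -0.03149592  0.33209658]
grip top z 0.14158742801408603 413 ((537.4513549804688, -41.37706756591797), (37.162723541259766, 13.854804039001465), 13.61994743347168)
board plane [-0.00012112  0.00020014  0.092895  ] 10837
```

View pics/w6.png

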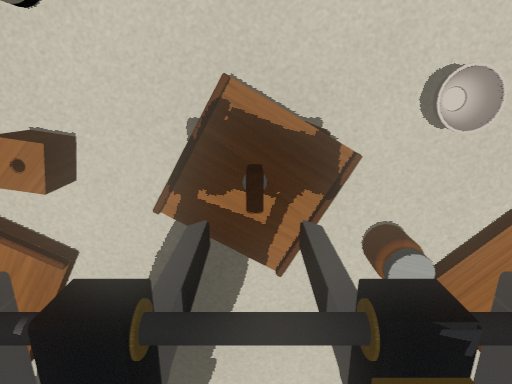

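View pics/d6_z.png

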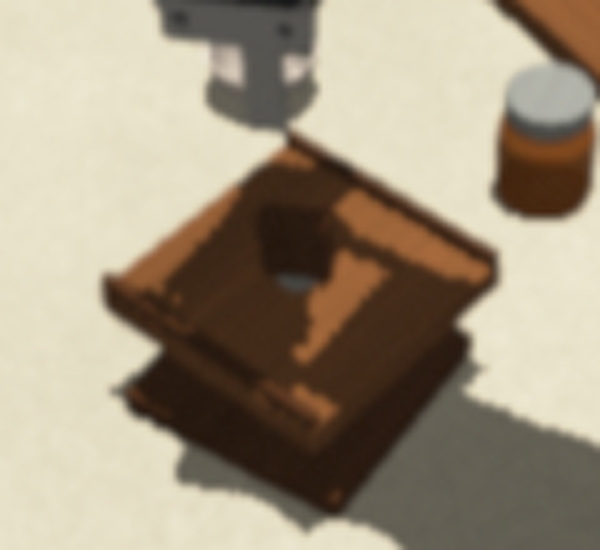

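The wrist view shows the rod upright in the board at about (255,187) and the fingers clear of it. In the side view the collar sits flush on the board, which lies flat on the column. The grip top measures 141.6 mm (home is 141 mm), and the board face is 92.9 mm high and level to 0.0002 rad. I'm handing it in.

```bash
python3 -c "
from h import *
print(ctrl.sign_off(), ctrl.state()['t'])"
```

```text
the job is handed in; nothing more can be done
the job is handed in; nothing more can be done
```

The display is together and handed in after about 31 s of the 72 s allowed. The sign-off gives no verdict, so the result rests on my own checks.

**What I did:** I lifted the rod out of its holder and lowered it through the board's hole without touching the sides. I then slid the board with light downward pressure (about 7 N) until the rod dropped into the column's hole at about (0.538, −0.041). After that I pushed it past the cork with about 7 N to a firm stop. The highest force I saw was about 20 N, though forces were only read at the end of each move. I took the load off, opened the gripper and moved up clear.

**Last checks:**
- **Rod:** the top of the grip measured 141.6 mm above the counter, against 141 mm when fully home. That puts the tip at about 31.6 mm, under the 34 mm limit. The collar looks flush in the pictures.
- **Board:** its upper face is at 92.9 mm and its tilt is about 0.0002 rad.
- **Gripper:** it is clear of everything, with no contact force.
- **Jar, bottle and bowl:** the arm never went near them. I did not measure their positions again at the end.

**What disagreed:**
- **Column hole:** my camera estimate was off by about 5–6 mm, so I found the hole by feel.
- **Outside cameras:** the scene and side cameras disagreed with the arm by up to 4 mm sideways. I relied on the wrist camera for the fit.

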